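# Set the label gluer's index wheel by clicks and lock it

### The arm

A 6-joint arm with a two-finger parallel gripper is mounted at the origin on the work surface. World frame = base frame: x ahead of the robot, y to its left, z up, the work surface at z = 0. Lengths are in m, angles in rad, forces in N, time in s.
With the tool pointing down it reaches from about 0.275 to 0.775 m from the base axis. Payload 14.6 kg.
Tool frame: the origin (TCP) lies on the mounting face of the last link; the fingertips stand 173 mm ahead of it and the grasp point (between the pads) lies 155 mm ahead of it; z points along the fingers, y is the line along which they close (so a half turn about z gives the same grasp; the last joint's range is limited). The gripper opens to 85 mm and grips with 20 to 120 N. Pads are 22 mm wide; open, the fingers measure 114 mm over their backs; the gripper's body (76 mm by 85 mm) begins 54 mm behind the grasp point. The pads swing forward as they close: fully open they stand 13 mm farther back than shut.
Start: joints at [0.953, 0.263, -0.048, 1.259, 0, 1.415], TCP at [0.234, 0.47, 0.405] pointing down, gripper open.
Joint ranges: [-2.65, 2.65], [-0.89, 1.7], [-1.18, 1.37], [-2.13, 2.11], [-1.35, 1.29], [-3.14, 3.14]. Speed limits (rad/s): [1.89, 1.89, 2.57, 2.79, 3.14, 3.14].

### API

Orientations are given as a unit quaternion [x, y, z, w].
In Python, from station import * gives the robot as it stands.
- The arm moves only by the tool drive_tool, never from a script. Its arguments are lists of equal length, an entry for each row: "hand": the finger opening in cm, from 0 to 8.54; "delta_pos": the shift along the world's x, y, z in cm, a list of three; "rotation": the turn, a rotation vector about the world's x, y, z in degrees, a list of three. In form: {"hand": [hand, ...], "delta_pos": [[tx, ty, tz], ...], "rotation": [[wx, wy, wz], ...]}. A call has 1 to 20 rows; each row shifts and turns the commanded pose from where the row before left it; what a row does not reach is not made up. A row lasts 1/10 s, in which the tool goes at most 50 mm and 8.59 degrees, less where a joint would pass 70% of its speed; a pose out of reach is approached as far as the arm can. A call is refused whole if a number of a shift passes 5 or a number of a turn 8.59, either way. A call with a gripper value outside its range is refused whole. The fingers move at their own pace and stop on an object; the grip force is fixed at half the most. Time passes only in rows, so rows that do not move let the fingers close. It gives the time, the measured TCP pose, the force, the opening and the grip force at its end, in the units of the state.
- read_state(): the state, without advancing time (a new reading comes with each control period).
- grab_frame(name): name is "side" or "top" or "wrist"; returns (picture, depth): 420x560x3 uint8, blue, green, red; 420x560 float32, m along the optical axis (not along the pixel's ray), 0 where there is no reading.
- camera_params(name): a dict with "fx", "fy", "cx", "cy" (pixels), "dist" ([k1, k2, p1, p2, k3] as OpenCV has them; the pictures are not rectified), "T" (4x4, takes a point from camera to world coordinates); the wrist camera has in their place "mount" (4x4, takes a point from camera to tool coordinates, whose origin is the TCP and whose axes are the flange's). Camera axes: x right, y down, z forward; pixel columns grow to the right and rows downward; lengths in m; the calibration is good to about 2 mm. A picture is of the moment at which its call begins: read the wrist's pose just before it. camera_params takes no time and is no camera call.
- finish_job(): hands the job in; it is judged then, once.
Trained networks look in the newest picture that a camera, given by its name, has taken for a name from the list of things; names that differ only in an ending like _2 or _b are one class to them, and where a whole thing is asked for, a point or a joint stands for the part that bears it (a point fixed in the world has none). Each returns a list of dicts, best first, with "confidence" (0 to 1); they miss things now and then, are a little off and sometimes report something else, mostly with a low value. They report only what shows in the picture. A call takes as long as a camera call.
- boxes_of(camera, thing): "at" ([x, y, z] in m, in world coordinates, good to about 4 mm: the middle of the surface that is visible of it).
- place_of(camera, thing): "at" ([x, y, z] in m, in world coordinates, good to about 4 mm: a listed point, or the origin of a listed thing).
The state is a dict: "t": time; "joint_pos": joint angles; "qd": joint speeds; "effort": joint torques, N m; "tcp_pos": TCP position; "orientation": TCP orientation; "force": force on the tool from outside, world axes, zero at the start; "wrist_torque": the same for the moment, N m; "grip_width": finger opening in m; "grip_force": force on a finger pad.
Only numpy, scipy, OpenCV 4.12 (cv2) and the standard library are available. Lean on these libraries where they do the work, as an engineer would, in place of code of your own. Each camera call takes 0.05 s, during which the arm holds its last target. There are 200 camera calls.

### The job

Set the bench label gluer to the third click and lock it there. The index wheel carries no marks, so first wind it anticlockwise (seen from above) by its upright posts until it comes gently against its end stop, let it fall back into its first notch, then turn it three clicks clockwise, and only then push the black locking plunger fully down and let go. Do not force the end stop, do not try the plunger at any other click, and leave the other things on the bench where they are.

Things in the scene. Friction and masses are not known exactly. Their poses are not given: they have to be found in the camera images.
- gluer: Label gluer, fixed to the bench. Origin on the index wheel's vertical axis at bench level; z up, x from the axis to the plunger and, behind it, the glue roller. Grey housing 250 x 250 mm about the axis, top 43 mm up. Steel bracket holding the plunger: x = 85 to 151 mm, up to 94 mm high; roller part beyond x = 147 mm, up to 110 mm high.
- wheel_top (a point): Point on the wheel's axis, 57 mm above the bench, level with the top of the wheel; axes as the gluer (it does not turn). The wheel is a steel disc of 230 mm diameter with a 44 mm hub (top at 69 mm). It clicks into a spring notch every 45 deg; clockwise from above raises the click number, up to six. At the start it rests at click one, two, three or four.
- post_ring (a point): Point on the wheel's axis, 99 mm above the bench, level with the tops of eight equal steel posts (10 mm diameter, 42 mm tall) on a 72 mm radius on the wheel; axes as the gluer (does not turn). At rest in any notch the posts stand at 22.5, 67.5, 112.5, ... deg from the gluer's x axis, so all clicks look alike. Turning takes 3 to 6 N at a post; let go between notches, it snaps into the nearest.
- end_stop (a point): The end stop, hidden in the housing (point 55 mm from the axis, 24 mm above the bench). The wheel meets it 10 deg anticlockwise of its first notch (click zero); the push needed at a post then rises steeply, about 3 N per mm. Let go there, the wheel springs back into click zero. The stop breaks at 30 N, about 25 N of push at a post.
- lock_hole (a point): Point on top of the wheel under the plunger, 100 mm from the axis, 57 mm above the bench; fixed to the gluer. The wheel has eight 15 mm holes on this radius, alike from above; in every notch one lies here, but only that of click three is deep enough for the plunger.
- plunger (a joint): Travel of the locking plunger in m: 0 up (start), 0.020 fully down, moving straight down. It is stiff (about 4 N of friction, more when pushed fast), has no spring and stays where it is left. Over a wrong hole it is blocked at about 8 mm, over the land between holes at 4 mm.
- plunger_top (a point): Centre of the top face of the plunger's black round knob (36 mm diameter, 18 mm tall); at the start 122 mm above the bench, 100 mm from the wheel's axis along the gluer's x axis. It moves down with the plunger.
- cork: Wine cork, 31 mm wide, 43 mm tall, standing on a front corner of the gluer's housing. Leave alone. Origin under its foot.
- stopper: Stopper with broad foot, 31 mm wide, 35 mm tall, standing on the other front corner of the housing. Leave alone. Origin under its foot.
- bottle: Full sparkling-wine bottle, 88 mm diameter, 300 mm tall, standing on the bench. Leave alone. Origin under its foot.
- tin: Round open tin, 150 mm across, 50 mm tall. Leave alone. Origin under its foot.
- brush: Flat brush with wooden handle, about 200 mm long, lying on the bench. Leave alone.
- jar: Jar, 72 mm diameter, 85 mm tall. Leave alone. Origin under its foot.
- scraper: Scraper with flat steel blade and wooden handle, about 250 mm long, lying on the bench. Leave alone.

How it is judged:
By the outcome, as a careful person would: the job done as asked, in the order asked, and still so for the second after the job is handed in, with the robot touching nothing.
It also fails if it takes over 67 s, if anything falls off the work surface, if the arm or the gripper's body presses on something with over 40 N, if the wrist force passes 120 N, or if a joint passes its speed limit or range.

## Working session

There is one attempt and no reset: what is moved stays moved. The work goes in short steps, Python scripts to look and compute and a tool call to move; the robot and the scene stay as the last step left them, time stands still between calls to the robot, and variables do not carry over. Pictures are saved under pics/ and viewed, at most 10 in all, crops included, and the job is handed in when it is done.

Besides the shell and the picture viewer there is one more tool, called after "Call:" by a JSON object that holds its "method" and its "body". drive_tool: Moves the arm, as the interface text tells. Its arguments: {"type":"object","properties":{"hand":{"type":"array"},"delta_pos":{"type":"array"},"rotation":{"type":"array"}},"required":["hand","delta_pos","rotation"]}

```bash
mkdir -p pics; ls; python3 - <<'E'
from station import *
import cv2,numpy as np
s=read_state();print({k:np.round(v,3).tolist() for k,v in s.items()})
for c in("side","top"):
    p,d=grab_frame(c);cv2.imwrite(f"pics/{c}0.png",p)
    for n in("gluer","wheel_top","post_ring","plunger_top","lock_hole","cork","stopper","bottle","tin","jar"):
        r=place_of(c,n)[:2]
        print(c,n,[(np.round(x["at"],3).tolist(),round(x["confidence"],2)) for x in r])
E
```

```text
pics
{'t': 0.0, 'joint_pos': [0.953, 0.264, -0.049, 1.259, -0.0, 1.415], 'qd': [0.0, 0.0, 0.0, 0.0, -0.001, 0.0], 'effort': [-0.001, -63.762, 38.457, 0.014, -0.0, 0.0], 'tcp_pos': [0.234, 0.47, 0.404], 'orientation': [0.229, 0.973, -0.0, -0.0], 'force': [0.306, 0.151, 0.401], 'wrist_torque': [0.042, 0.024, 0.041], 'grip_force': 0.0, 'grip_width': 0.085}
side gluer [([0.587, 0.063, 0.002], 0.69), ([0.515, -0.074, 0.036], 0.54)]
side wheel_top [([0.588, 0.064, 0.056], 0.9)]
side post_ring [([0.586, 0.06, 0.101], 0.85)]
side plunger_top [([0.684, 0.099, 0.119], 0.46)]
side lock_hole [([0.684, 0.094, 0.055], 0.64)]
side cork [([0.451, 0.14, 0.045], 0.6), ([0.576, -0.484, 0.001], 0.4)]
side stopper [([0.51, -0.076, 0.04], 0.42), ([0.63, 0.487, -0.002], 0.29)]
side bottle [([0.629, 0.488, -0.001], 0.93)]
side tin []
side jar [([0.53, -0.359, 0.003], 0.55)]
top gluer [([0.59, 0.073, 0.005], 0.96), ([0.588, 0.066, 0.058], 0.72)]
top wheel_top [([0.59, 0.07, 0.058], 0.75)]
top post_ring [([0.591, 0.069, 0.099], 0.61)]
top plunger_top [([0.683, 0.095, 0.125], 0.74)]
top lock_hole [([0.685, 0.094, 0.058], 0.73), ([0.684, 0.095, 0.125], 0.21)]
top cork [([0.455, 0.142, 0.041], 0.55)]
top stopper [([0.515, -0.075, 0.04], 0.65), ([0.412, -0.438, 0.002], 0.65)]
top bottle [([0.633, 0.485, 0.002], 0.66)]
top tin [([0.41, -0.439, 0.001], 0.92)]
top jar [([0.53, -0.359, -0.0], 0.91)]
```

View pics/top0.png

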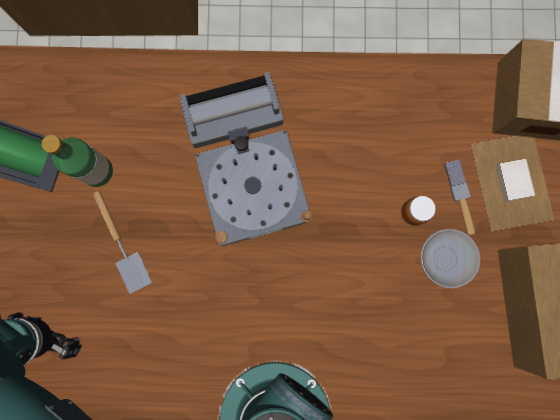

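View pics/side0.png

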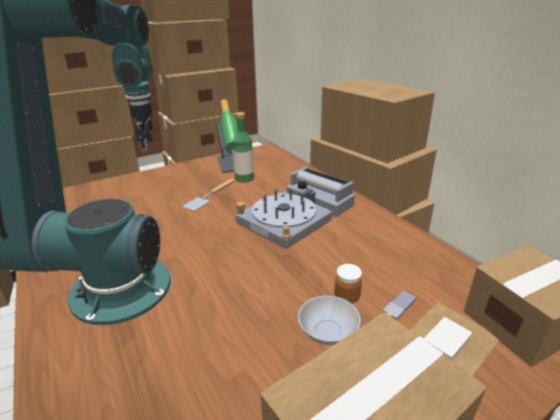

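The top view shows the wheel at about (253,185), the plunger at (240,140), and the cork and stopper on the front corners at (222,237) and (307,216). This agrees with the networks: axis at about (0.589, 0.067), yaw about 16.5°. I'll move above a post and look with the wrist camera.

Call:
{"method": "drive_tool", "body": {"hand": [8.5, 8.5, 8.5, 6, 4, 2.4, 2.4, 2.4, 2.4, 2.4, 2.4, 2.4, 2.4, 2.4, 2.4, 2.4], "delta_pos": [[1, -1, 0], [2, -2.3, 0], [2.2, -2.5, 0], [2.2, -2.5, 0], [2.2, -2.5, 0], [2.2, -2.5, 0], [2.2, -2.5, 0], [2.2, -2.5, 0], [2.2, -2.5, 0], [2.2, -2.5, 0], [2.2, -2.5, 0], [2.2, -2.5, 0], [2.2, -2.5, 0], [2.2, -2.5, 0], [1.6, -1.3, 0], [0, 0, 0]], "rotation": [[0, 0, -1.75], [0, 0, -1.75], [0, 0, -1.75], [0, 0, -1.75], [0, 0, -1.75], [0, 0, -1.75], [0, 0, -1.75], [0, 0, -1.75], [0, 0, -1.75], [0, 0, -1.75], [0, 0, -1.75], [0, 0, -1.75], [0, 0, -1.75], [0, 0, -1.75], [0, 0, 0], [0, 0, 0]]}}

```text
t: 2.7
tcp_pos: [0.546, 0.1213, 0.4042]
orientation: [0.432, 0.902, -0.0, 0.0]
force: [-1.2, -0.8, 0.3]
grip_width: 0.0243
grip_force: 0.0
```

```bash
cat > h.py <<'E'
from station import *
import cv2,numpy as np
from scipy.spatial.transform import Rotation as R
def wrist():
    s=read_state();p,d=grab_frame("wrist");c=camera_params("wrist")
    T=np.eye(4);T[:3,:3]=R.from_quat(s["orientation"]).as_matrix();T[:3,3]=s["tcp_pos"]
    return p,d,c,T@np.array(c["mount"])
def cloud(d,c,T):
    v,u=np.nonzero(d>0)
    K=np.array([[c["fx"],0,c["cx"]],[0,c["fy"],c["cy"]],[0,0,1.]])
    n=cv2.undistortPoints(np.c_[u,v].astype(np.float64)[:,None],K,np.array(c["dist"]))[:,0]
    z=d[v,u].astype(float);P=np.c_[n*z[:,None],z]
    return P@T[:3,:3].T+T[:3,3]
E
python3 - <<'E'
from h import *
p,d,c,T=wrist();cv2.imwrite("pics/w1.png",p)
for n in("wheel_top","post_ring","plunger_top","lock_hole"):
    print(n,[(np.round(x["at"],4).tolist(),round(x["confidence"],2)) for x in place_of("wrist",n)[:2]])
X=cloud(d,c,T)
tp,td=grab_frame("top");ct=camera_params("top");Y=cloud(td,ct,np.array(ct["T"]))
for nm,Q in(("wrist",X),("top",Y)):
    r=np.hypot(Q[:,0]-.589,Q[:,1]-.0675)
    S=Q[(abs(Q[:,2]-.096)<.008)&(r>.06)&(r<.084)]
    lab=[]
    im=np.zeros((300,300),np.uint8);ij=((S[:,:2]-[.439,-.0825])*1000).astype(int);im[ij[:,0],ij[:,1]]=255
    im=cv2.dilate(im,np.ones((5,5)));n,l,st,ce=cv2.connectedComponentsWithStats(im)
    L=l[ij[:,0],ij[:,1]]
    C=[]
    for k in range(1,n):
        m=L==k
        q=S[m,:2].mean(0);C.append(q);print(nm,m.sum(),np.round(q,4),np.degrees(np.arctan2(q[1]-.0675,q[0]-.589)).round(1))
s=read_state();print(s["t"],np.round(s["tcp_pos"],4),s["orientation"],s["force"],s["grip_width"])
E
```

```text
wheel_top [([0.5863, 0.0695, 0.0617], 0.97)]
post_ring [([0.5869, 0.067, 0.1011], 0.72), ([0.5878, 0.0675, 0.0611], 0.59)]
plunger_top [([0.6824, 0.0965, 0.1219], 0.73)]
lock_hole [([0.6801, 0.0952, 0.0583], 0.85)]
wrist 147 [0.5167 0.0765] 172.9
wrist 150 [0.5321 0.0236] -142.4
wrist 140 [0.5426 0.1243] 129.2
wrist 147 [0.5948 0.1398] 85.4
wrist 144 [0.6328 0.0132] -51.1
wrist 152 [0.6428 0.1131] 40.3
top 14 [0.518  0.0726] 175.9
top 13 [0.5329 0.02  ] -139.7
top 14 [ 0.5816 -0.0061] -95.7
top 13 [0.634  0.0092] -52.3
top 15 [0.6604 0.0579] -7.6
3.0 [0.5438 0.1242 0.4049] [4.30362097e-01 9.02656337e-01 4.32654728e-05 3.32351132e-05] [-0.54520384 -0.21571176  1.16424081] 0.023929302358276325
```

Call:
{"method": "drive_tool", "body": {"hand": [2.4, 2.4, 2.4, 2.4, 2.4, 2.4, 2.4, 2.4, 2.4, 2.4, 2.4, 1.4, 1.4, 1.4, 1.4], "delta_pos": [[-0.15, 0, -1], [0, 0, -2], [0, 0, -2], [0, 0, -2], [0, 0, -2], [0, 0, -1.8], [0, 0, -1.8], [0, 0, -1.8], [0, 0, -1.8], [0, 0, 0], [0, 0, 0], [0, 0, 0], [0, 0, 0], [0, 0, 0], [0, 0, 0]], "rotation": [[0, 0, 0], [0, 0, 0], [0, 0, 0], [0, 0, 0], [0, 0, 0], [0, 0, 0], [0, 0, 0], [0, 0, 0], [0, 0, 0], [0, 0, 0], [0, 0, 0], [0, 0, 0], [0, 0, 0], [0, 0, 0], [0, 0, 0]]}}

```text
t: 4.5
tcp_pos: [0.543, 0.1238, 0.243]
orientation: [0.431, 0.903, 0.0, 0.0]
force: [-0.1, 0.0, 0.0]
grip_width: 0.014
grip_force: 0.0
```

```bash
cat > arc.py <<'E'
import sys,numpy as np
# world angles of commanded fork: print cm deltas
C=np.array([.5876,.0685])
def pt(a): return C+.072*np.array([np.cos(np.radians(a)),np.sin(np.radians(a))])
a0,a1,n=float(sys.argv[1]),float(sys.argv[2]),int(sys.argv[3])
A=np.linspace(a0,a1,n+1)
P=np.round(np.array([pt(a) for a in A])*100,2)
print([[round(x,2) for x in d]+[0] for d in np.diff(P,axis=0).tolist()],round((a1-a0)/n,3))
E
for k in 0 1 2 3 4; do b=$((129+45*k)); python3 arc.py $b $((b+10)) 3;python3 arc.py $((b+10)) $((b+13)) 2;python3 arc.py $((b+13)) $((b+45)) 8;done
python3 - <<'E'
from h import *
p,d,c,T=wrist();cv2.imwrite("pics/w2.png",p);s=read_state();print(s["tcp_pos"],s["force"],s["t"])
E
```

```text
[[-0.32, -0.28, 0], [-0.3, -0.29, 0], [-0.28, -0.31, 0]] 3.333
[[-0.13, -0.14, 0], [-0.11, -0.15, 0]] 1.5
[[-0.3, -0.4, 0], [-0.27, -0.43, 0], [-0.23, -0.44, 0], [-0.21, -0.46, 0], [-0.17, -0.48, 0], [-0.14, -0.48, 0], [-0.1, -0.49, 0], [-0.07, -0.5, 0]] 4.0
[[-0.03, -0.42, 0], [-0.01, -0.41, 0], [0.02, -0.42, 0]] 3.333
[[0.01, -0.19, 0], [0.02, -0.19, 0]] 1.5
[[0.08, -0.49, 0], [0.12, -0.49, 0], [0.14, -0.48, 0], [0.18, -0.47, 0], [0.21, -0.46, 0], [0.25, -0.44, 0], [0.27, -0.42, 0], [0.3, -0.4, 0]] 4.0
[[0.28, -0.32, 0], [0.29, -0.3, 0], [0.31, -0.28, 0]] 3.333
[[0.14, -0.13, 0], [0.15, -0.11, 0]] 1.5
[[0.4, -0.3, 0], [0.43, -0.27, 0], [0.44, -0.23, 0], [0.46, -0.21, 0], [0.48, -0.17, 0], [0.48, -0.14, 0], [0.49, -0.1, 0], [0.5, -0.07, 0]] 4.0
[[0.42, -0.03, 0], [0.41, -0.01, 0], [0.42, 0.02, 0]] 3.333
[[0.19, 0.01, 0], [0.19, 0.02, 0]] 1.5
[[0.49, 0.08, 0], [0.49, 0.12, 0], [0.48, 0.14, 0], [0.47, 0.18, 0], [0.46, 0.21, 0], [0.44, 0.25, 0], [0.42, 0.27, 0], [0.4, 0.3, 0]] 4.0
[[0.32, 0.28, 0], [0.3, 0.29, 0], [0.28, 0.31, 0]] 3.333
[[0.13, 0.14, 0], [0.11, 0.15, 0]] 1.5
[[0.3, 0.4, 0], [0.27, 0.43, 0], [0.23, 0.44, 0], [0.21, 0.46, 0], [0.17, 0.48, 0], [0.14, 0.48, 0], [0.1, 0.49, 0], [0.07, 0.5, 0]] 4.0
[0.54296032 0.12377141 0.24292398] [-0.51520066 -1.28800668 -0.50969397] 4.55
```

View pics/w2.png

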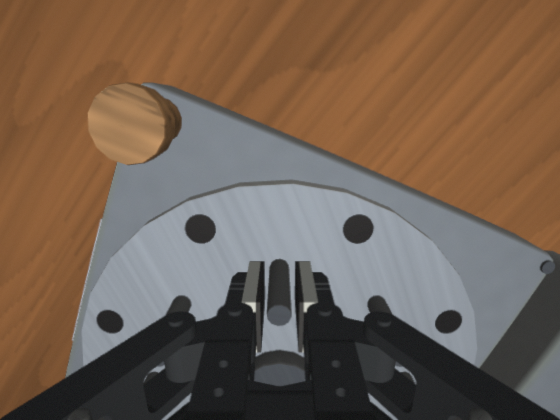

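The picture shows the fork straddling a post at pixel (279,290), centred between the pads, with the cork clear at (130,125). The lowest possible start is click one, so I can wind 45° freely and then probe 13° for the stop.

Call:
{"method": "drive_tool", "body": {"hand": [1.4, 1.4, 1.4, 1.4, 1.4, 1.4, 1.4, 1.4, 1.4, 1.4, 1.4, 1.4, 1.4, 1.4, 1.4, 1.4, 1.4, 1.4, 1.4, 1.4], "delta_pos": [[-0.32, -0.28, 0], [-0.3, -0.29, 0], [-0.28, -0.31, 0], [-0.13, -0.14, 0], [-0.11, -0.15, 0], [-0.3, -0.4, 0], [-0.27, -0.43, 0], [-0.23, -0.44, 0], [-0.21, -0.46, 0], [-0.17, -0.48, 0], [-0.14, -0.48, 0], [-0.1, -0.49, 0], [-0.07, -0.5, 0], [-0.03, -0.42, 0], [-0.01, -0.41, 0], [0.02, -0.42, 0], [0.01, -0.19, 0], [0.02, -0.19, 0], [0, 0, 0], [0, 0, 0]], "rotation": [[0, 0, 3.333], [0, 0, 3.333], [0, 0, 3.333], [0, 0, 1.5], [0, 0, 1.5], [0, 0, 4], [0, 0, 4], [0, 0, 4], [0, 0, 4], [0, 0, 4], [0, 0, 4], [0, 0, 4], [0, 0, 4], [0, 0, 3.333], [0, 0, 3.333], [0, 0, 3.333], [0, 0, 1.5], [0, 0, 1.5], [0, 0, 0], [0, 0, 0]]}}

```text
t: 6.55
tcp_pos: [0.5165, 0.059, 0.2426]
orientation: [-0.06, 0.998, -0.0, -0.0]
force: [-2.1, 2.2, 1.0]
grip_width: 0.0139
grip_force: 1.1
```

Call:
{"method": "drive_tool", "body": {"hand": [1.4, 1.4, 1.4], "delta_pos": [[0.03, -0.25, 0], [0, 0, 0], [0, 0, 0]], "rotation": [[0, 0, 2], [0, 0, 0], [0, 0, 0]]}}

```text
t: 6.85
tcp_pos: [0.5169, 0.0565, 0.2426]
orientation: [-0.078, 0.997, -0.0, -0.0]
force: [-2.1, 1.2, -0.3]
grip_width: 0.0143
grip_force: 0.9
```

No stop here. Next click, then the same probe.

Call:
{"method": "drive_tool", "body": {"hand": [1.4, 1.4, 1.4, 1.4, 1.4, 1.4, 1.4, 1.4, 1.4, 1.4, 1.4, 1.4, 1.4, 1.4, 1.4], "delta_pos": [[0.05, -0.24, 0], [0.12, -0.49, 0], [0.14, -0.48, 0], [0.18, -0.47, 0], [0.21, -0.46, 0], [0.25, -0.44, 0], [0.27, -0.42, 0], [0.3, -0.4, 0], [0.28, -0.32, 0], [0.29, -0.3, 0], [0.31, -0.28, 0], [0.14, -0.13, 0], [0.15, -0.11, 0], [0, 0, 0], [0, 0, 0]], "rotation": [[0, 0, 2], [0, 0, 4], [0, 0, 4], [0, 0, 4], [0, 0, 4], [0, 0, 4], [0, 0, 4], [0, 0, 4], [0, 0, 3.333], [0, 0, 3.333], [0, 0, 3.333], [0, 0, 1.5], [0, 0, 1.5], [0, 0, 0], [0, 0, 0]]}}

```text
t: 8.35
tcp_pos: [0.5439, 0.0111, 0.2427]
orientation: [-0.438, 0.899, -0.0, -0.0]
force: [-0.9, 1.7, 1.3]
grip_width: 0.0139
grip_force: 1.1
```

Call:
{"method": "drive_tool", "body": {"hand": [1.4, 1.4, 1.4], "delta_pos": [[0.2, -0.15, 0], [0, 0, 0], [0, 0, 0]], "rotation": [[0, 0, 2], [0, 0, 0], [0, 0, 0]]}}

```text
t: 8.65
tcp_pos: [0.5458, 0.0096, 0.2427]
orientation: [-0.453, 0.891, -0.0, -0.0]
force: [-0.8, 0.9, 1.8]
grip_width: 0.0139
grip_force: 0.8
```

Call:
{"method": "drive_tool", "body": {"hand": [1.4, 1.4, 1.4, 1.4, 1.4, 1.4, 1.4, 1.4, 1.4, 1.4, 1.4, 1.4, 1.4, 1.4, 1.4], "delta_pos": [[0.2, -0.15, 0], [0.43, -0.27, 0], [0.44, -0.23, 0], [0.46, -0.21, 0], [0.48, -0.17, 0], [0.48, -0.14, 0], [0.49, -0.1, 0], [0.5, -0.07, 0], [0.42, -0.03, 0], [0.41, -0.01, 0], [0.42, 0.02, 0], [0.19, 0.01, 0], [0.19, 0.02, 0], [0, 0, 0], [0, 0, 0]], "rotation": [[0, 0, 2], [0, 0, 4], [0, 0, 4], [0, 0, 4], [0, 0, 4], [0, 0, 4], [0, 0, 4], [0, 0, 4], [0, 0, 3.333], [0, 0, 3.333], [0, 0, 3.333], [0, 0, 1.5], [0, 0, 1.5], [0, 0, 0], [0, 0, 0]]}}

```text
t: 10.15
tcp_pos: [0.5967, -0.0038, 0.2426]
orientation: [0.748, -0.663, -0.0, 0.0]
force: [-5.0, -1.6, 2.0]
grip_width: 0.0141
grip_force: 2.5
```

```bash
python3 - <<'E'
from h import *
p,d,c,T=wrist();cv2.imwrite("pics/w3.png",p);s=read_state();print(s["tcp_pos"],s["force"],s["joint_pos"],s["t"])
E
```

```text
[ 0.59674659 -0.00376909  0.24262115] [-5.06698616 -1.65415678  2.6890859 ] [-1.42740064e-01  4.75013245e-01 -1.72905196e-01  9.23321875e-01
 -3.57438069e-04 -1.83434822e+00] 10.2
```

View pics/w3.png

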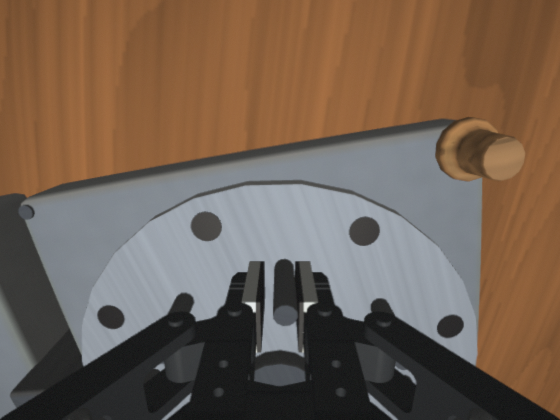

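The post at (285,295) lies against the trailing pad. The push has risen to 5 N, so this may be the start of the stop. I'll probe another 1.5°.

Call:
{"method": "drive_tool", "body": {"hand": [1.4, 1.4, 1.4], "delta_pos": [[0.19, 0.03, 0], [0, 0, 0], [0, 0, 0]], "rotation": [[0, 0, 1.5], [0, 0, 0], [0, 0, 0]]}}

```text
t: 10.5
tcp_pos: [0.5984, -0.0035, 0.2426]
orientation: [0.757, -0.653, -0.0, 0.001]
force: [-7.9, -1.8, 4.5]
grip_width: 0.0139
grip_force: 4.0
```

Call:
{"method": "drive_tool", "body": {"hand": [1.4, 1.4, 1.4], "delta_pos": [[0.12, 0.02, 0], [0, 0, 0], [0, 0, 0]], "rotation": [[0, 0, 1], [0, 0, 0], [0, 0, 0]]}}

```text
t: 10.8
tcp_pos: [0.5993, -0.0033, 0.2426]
orientation: [0.763, -0.647, -0.0, 0.001]
force: [-9.9, -2.7, 4.8]
grip_width: 0.0139
grip_force: 5.0
```

The push rises steadily to 10 N at the expected angle, so this is the end stop. I'll ease back to click zero, then go three clicks clockwise.

```bash
python3 arc.py 279.5 264 4; python3 arc.py 264 219 9;python3 arc.py 219 174 9;python3 arc.py 174 129 9
```

```text
[[-0.48, -0.07, 0], [-0.49, -0.03, 0], [-0.49, 0.0, 0], [-0.48, 0.04, 0]] -3.875
[[-0.62, 0.09, 0], [-0.61, 0.15, 0], [-0.6, 0.2, 0], [-0.58, 0.25, 0], [-0.55, 0.3, 0], [-0.52, 0.35, 0], [-0.49, 0.39, 0], [-0.46, 0.43, 0], [-0.42, 0.47, 0]] -5.0
[[-0.37, 0.5, 0], [-0.33, 0.54, 0], [-0.28, 0.56, 0], [-0.23, 0.59, 0], [-0.18, 0.6, 0], [-0.12, 0.61, 0], [-0.07, 0.63, 0], [-0.02, 0.63, 0], [0.04, 0.62, 0]] -5.0
[[0.09, 0.62, 0], [0.15, 0.61, 0], [0.2, 0.6, 0], [0.25, 0.58, 0], [0.3, 0.55, 0], [0.35, 0.52, 0], [0.39, 0.49, 0], [0.43, 0.46, 0], [0.47, 0.42, 0]] -5.0
```

Call:
{"method": "drive_tool", "body": {"hand": [1.4, 1.4, 1.4, 1.4, 1.8, 1.8, 1.8, 1.8, 1.8], "delta_pos": [[-0.48, -0.07, 0], [-0.49, -0.03, 0], [-0.49, 0, 0], [-0.48, 0.04, 0], [0, 0, 0], [0, 0, 0], [0, 0, 0], [0, 0, 0], [0, 0, 0]], "rotation": [[0, 0, -3.875], [0, 0, -3.875], [0, 0, -3.875], [0, 0, -3.875], [0, 0, 0], [0, 0, 0], [0, 0, 0], [0, 0, 0], [0, 0, 0]]}}

```text
t: 11.7
tcp_pos: [0.5809, -0.0038, 0.2427]
orientation: [-0.669, 0.743, -0.0, 0.0]
force: [0.5, 1.1, 0.1]
grip_width: 0.0179
grip_force: 0.0
```

```bash
python3 - <<'E'
from h import *
p,d,c,T=wrist();cv2.imwrite("pics/w4.png",p[200:]);s=read_state();print(s["tcp_pos"],s["force"],s["t"])
E
```

```text
[ 0.58082757 -0.00382395  0.24263911] [-0.11980678  0.23634764 -0.2518597 ] 11.75
```

View pics/w4.png

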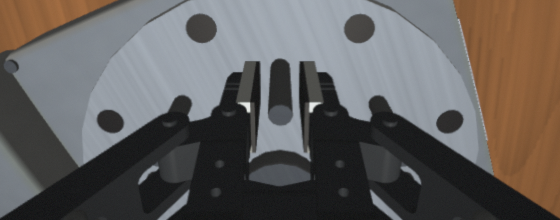

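The post at (280,90) is free and centred between the pads at zero force, so the wheel is in click zero. Now three clicks clockwise.

Call:
{"method": "drive_tool", "body": {"hand": [1.4, 1.4, 1.4, 1.4, 1.4, 1.4, 1.4, 1.4, 1.4, 1.4, 1.4, 1.4, 1.4, 1.4, 1.4, 1.4, 1.4, 1.4, 1.4], "delta_pos": [[0, 0, 0], [-0.62, 0.09, 0], [-0.61, 0.15, 0], [-0.6, 0.2, 0], [-0.58, 0.25, 0], [-0.55, 0.3, 0], [-0.52, 0.35, 0], [-0.49, 0.39, 0], [-0.46, 0.43, 0], [-0.42, 0.47, 0], [-0.37, 0.5, 0], [-0.33, 0.54, 0], [-0.28, 0.56, 0], [-0.23, 0.59, 0], [-0.18, 0.6, 0], [-0.12, 0.61, 0], [-0.07, 0.63, 0], [-0.02, 0.63, 0], [0.04, 0.62, 0]], "rotation": [[0, 0, 0], [0, 0, -5], [0, 0, -5], [0, 0, -5], [0, 0, -5], [0, 0, -5], [0, 0, -5], [0, 0, -5], [0, 0, -5], [0, 0, -5], [0, 0, -5], [0, 0, -5], [0, 0, -5], [0, 0, -5], [0, 0, -5], [0, 0, -5], [0, 0, -5], [0, 0, -5], [0, 0, -5]]}}

```text
t: 13.65
tcp_pos: [0.5165, 0.0756, 0.2427]
orientation: [0.054, 0.999, 0.0, 0.0]
force: [-0.0, -0.6, -1.6]
grip_width: 0.0138
grip_force: 0.0
```

Call:
{"method": "drive_tool", "body": {"hand": [1.4, 1.4, 1.4, 1.4, 1.4, 1.4, 1.4, 1.4, 1.4, 1.4, 1.4, 2.4, 2.4, 2.4, 2.4, 2.4], "delta_pos": [[0.09, 0.62, 0], [0.15, 0.61, 0], [0.2, 0.6, 0], [0.25, 0.58, 0], [0.3, 0.55, 0], [0.35, 0.52, 0], [0.39, 0.49, 0], [0.43, 0.46, 0], [0.47, 0.42, 0], [0, 0, 0], [0, 0, 0], [0, 0, 0], [0, 0, 0], [0, 0, 0], [0, 0, 0], [0, 0, 0]], "rotation": [[0, 0, -5], [0, 0, -5], [0, 0, -5], [0, 0, -5], [0, 0, -5], [0, 0, -5], [0, 0, -5], [0, 0, -5], [0, 0, -5], [0, 0, 0], [0, 0, 0], [0, 0, 0], [0, 0, 0], [0, 0, 0], [0, 0, 0], [0, 0, 0]]}}

```text
t: 15.25
tcp_pos: [0.5429, 0.1237, 0.2427]
orientation: [0.431, 0.903, -0.0, 0.0]
force: [-1.2, -0.0, -0.8]
grip_width: 0.024
grip_force: 0.0
```

```bash
python3 - <<'E'
from h import *
p,d,c,T=wrist();cv2.imwrite("pics/w5.png",p[200:]);s=read_state();print(s["tcp_pos"],s["orientation"],s["force"],s["t"])
E
```

```text
[0.54289416 0.12373999 0.24270585] [4.30616332e-01 9.02535081e-01 5.70238964e-06 4.06418734e-05] [ 0.07432192 -0.28701261  0.56935288] 15.3
```

View pics/w5.png

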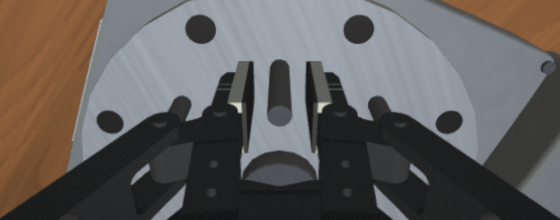

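The post at (280,90) is centred with no force, so the wheel sits in click three. Next I lift, close the hand, and go above the plunger.

Call:
{"method": "drive_tool", "body": {"hand": [2.4, 2.4, 2.4, 2.4, 2.4, 0, 0, 0, 0, 0, 0, 0, 0, 0, 0, 0], "delta_pos": [[0, 0, 1.5], [0, 0, 2], [0, 0, 2], [0, 0, 2], [0, 0, 1.5], [1.5, -0.3, 0], [2, -0.4, 0], [2, -0.4, 0], [2, -0.4, 0], [2, -0.4, 0], [2, -0.4, 0], [1.5, -0.3, 0], [1.1, -0.1, 0], [0, 0, -1], [0, 0, -1], [0, 0, 0]], "rotation": [[0, 0, 0], [0, 0, 0], [0, 0, 0], [0, 0, 0], [0, 0, 0], [0, 0, 0], [0, 0, 0], [0, 0, 0], [0, 0, 0], [0, 0, 0], [0, 0, 0], [0, 0, 0], [0, 0, 0], [0, 0, 0], [0, 0, 0], [0, 0, 0]]}}

```text
t: 16.9
tcp_pos: [0.6829, 0.0969, 0.3107]
orientation: [0.431, 0.903, -0.001, -0.001]
force: [-0.4, 0.2, -0.1]
grip_width: -0.0001
grip_force: 0.0
```

```bash
python3 - <<'E'
from h import *
p,d,c,T=wrist();cv2.imwrite("pics/w6.png",p)
print([(np.round(x["at"],4).tolist(),round(x["confidence"],2)) for x in place_of("wrist","plunger_top")[:2]])
s=read_state();print(s["tcp_pos"],s["force"],s["grip_width"],s["t"])
E
```

```text
[([0.6815, 0.0969, 0.1239], 0.72), ([0.682, 0.0962, 0.0561], 0.29)]
[0.68328279 0.0969337  0.312442  ] [-0.60252275  0.56332058  0.27451982] -8.238249288998439e-05 17.0
```

View pics/w6.png

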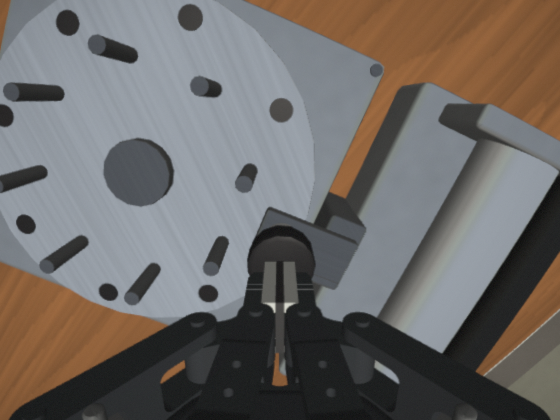

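The closed fingertips are centred over the black knob at (280,255). I'll press down slowly.

Call:
{"method": "drive_tool", "body": {"hand": [0, 0, 0, 0, 0, 0, 0, 0, 0, 0, 0, 0, 0, 0, 0, 0], "delta_pos": [[0, 0, -0.8], [0, 0, -0.6], [0, 0, -0.2], [0, 0, -0.2], [0, 0, -0.2], [0, 0, -0.2], [0, 0, -0.2], [0, 0, -0.2], [0, 0, -0.2], [0, 0, -0.2], [0, 0, -0.2], [0, 0, -0.2], [0, 0, 0], [0, 0, 0], [0, 0, 0], [0, 0, 0]], "rotation": [[0, 0, 0], [0, 0, 0], [0, 0, 0], [0, 0, 0], [0, 0, 0], [0, 0, 0], [0, 0, 0], [0, 0, 0], [0, 0, 0], [0, 0, 0], [0, 0, 0], [0, 0, 0], [0, 0, 0], [0, 0, 0], [0, 0, 0], [0, 0, 0]]}}

```text
t: 18.6
tcp_pos: [0.684, 0.0968, 0.2787]
orientation: [0.431, 0.903, 0.0, 0.0]
force: [-0.7, 0.6, -0.2]
grip_width: 0.0002
grip_force: 0.0
```

Call:
{"method": "drive_tool", "body": {"hand": [0, 0, 0, 0, 0, 0], "delta_pos": [[0, 0, -0.1], [0, 0, -0.1], [0, 0, -0.1], [0, 0, -0.1], [0, 0, 0], [0, 0, 0]], "rotation": [[0, 0, 0], [0, 0, 0], [0, 0, 0], [0, 0, 0], [0, 0, 0], [0, 0, 0]]}}

```text
t: 19.2
tcp_pos: [0.684, 0.0968, 0.2754]
orientation: [0.431, 0.903, 0.0, 0.0]
force: [-1.7, -0.8, 9.5]
grip_width: 0.0001
grip_force: 4.6
```

Call:
{"method": "drive_tool", "body": {"hand": [0, 0, 0, 0, 0], "delta_pos": [[0, 0, -0.1], [0, 0, -0.1], [0, 0, 0], [0, 0, 0], [0, 0, 0]], "rotation": [[0, 0, 0], [0, 0, 0], [0, 0, 0], [0, 0, 0], [0, 0, 0]]}}

```text
t: 19.7
tcp_pos: [0.6838, 0.0968, 0.2752]
orientation: [0.431, 0.903, 0.001, 0.001]
force: [-7.6, 0.3, 26.6]
grip_width: 0.0001
grip_force: 13.8
```

The plunger is hard against its bottom: 0.2 mm of movement under 27 N, at 20 mm of travel. Now I release and retract.

Call:
{"method": "drive_tool", "body": {"hand": [0, 0, 0, 0, 0, 0, 0, 0, 0], "delta_pos": [[0, 0, 0.5], [0, 0, 1], [0, 0, 2], [0, 0, 2], [0, 0, 2], [0, 0, 2], [0, 0, 1], [0, 0, 0], [0, 0, 0]], "rotation": [[0, 0, 0], [0, 0, 0], [0, 0, 0], [0, 0, 0], [0, 0, 0], [0, 0, 0], [0, 0, 0], [0, 0, 0], [0, 0, 0]]}}

```text
t: 20.6
tcp_pos: [0.6839, 0.0968, 0.3769]
orientation: [0.431, 0.902, -0.0, -0.0]
force: [-0.0, -0.3, -0.7]
grip_width: -0.0001
grip_force: 0.0
```

```bash
python3 - <<'E'
from h import *
p,d,c,T=wrist();cv2.imwrite("pics/w7.png",p)
print([(np.round(x["at"],4).tolist(),round(x["confidence"],2)) for x in place_of("wrist","plunger_top")[:2]])
X=cloud(d,c,T);m=(np.hypot(X[:,0]-.6835,X[:,1]-.0969)<.012)&(X[:,2]<.14);print(np.percentile(X[m,2],[10,50,90]))
E
```

```text
[([0.6827, 0.0937, 0.0995], 0.7), ([0.5867, 0.0671, 0.058], 0.48)]
[0.10196285 0.10292921 0.10379214]
```

View pics/w7.png

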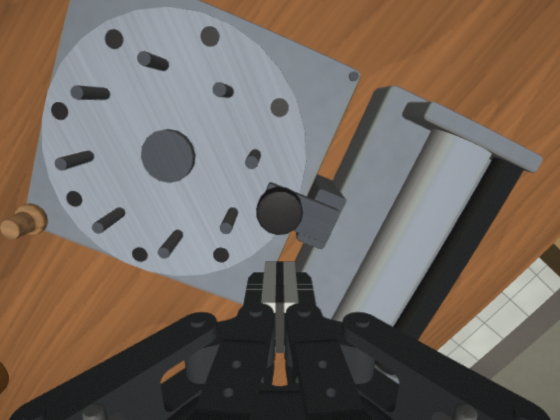

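The knob at (280,210) is seated on its bracket with its top at about 102 mm, which is the full 20 mm of travel. The stopper at (22,220) is still in place.

```bash
python3 -c "
from station import *
print(finish_job())"
```

```text
the job is handed in; nothing more can be done
None
```

The gluer is set to click three and locked: I wound the wheel gently to its end stop (about 10 N), let it fall back to click zero, turned it three clicks clockwise, pushed the plunger the full 20 mm down, and handed the job in at about 21 s.

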